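# Confirm the picks for a locomotive kit

### The arm

A 6-joint arm with a two-finger parallel gripper is mounted at the origin on the work surface. World frame = base frame: x ahead of the robot, y to its left, z up, the work surface at z = 0. Lengths are in m, angles in degrees, forces in N, time in s.
With the tool pointing down it reaches from about 0.35 to 0.725 m from the base axis. Payload 4.3 kg.
Tool frame: the origin (TCP) lies on the centre line of the jaws, within the pads' length; the fingertips stand 11 mm ahead of it and the grasp point (between the pads) lies 8 mm behind it; z points along the fingers, y is the line along which they close (so a half turn about z gives the same grasp; the last joint's range is limited). The gripper opens to 85 mm and grips with 20 to 120 N. Pads are 22 mm wide; open, the fingers measure 114 mm over their backs; the gripper's body (76 mm by 85 mm) begins 54 mm behind the grasp point. The pads swing forward as they close: fully open they stand 13 mm farther back than shut.
Start: joints at [69.941, 21.618, 4.641, 73.018, 0, 83.68], TCP at [0.137, 0.559, 0.242] pointing down, gripper open.
Joint ranges: [-156.06, 156.06], [-48.1, 94.91], [-58.44, 69.94], [-101.28, 121.22], [-78.64, 73.56], [-180, 180]. Speed limits (degrees/s): [147.25, 147.25, 180, 180, 180, 180].

### API

Orientations are given as a 3x3 rotation matrix whose columns are the frame's x, y, z axes.
In Python, from cell import bot gives the robot as it stands.
- The arm moves only by the tool servo_tool, never from a script. Its argument "plan" is a list of rows, each a list of 4 numbers: the shift along the tool's x, y, z in cm, then the turn about the tool's z in rad. A call has 1 to 20 rows; each row shifts and turns the commanded pose from where the row before left it, along the tool's axes as they then stand; what a row does not reach is not made up. A row lasts 1/8 s, in which the tool goes at most 62.5 mm and 10.7 degrees, less where a joint would pass 70% of its speed; a pose out of reach is approached as far as the arm can. A call with a gripper value outside its range is refused whole. "hand" is the opening, from 0 (shut) to 1 (fully open), set as the call begins (left out, the last holds). The fingers move at their own pace and stop on an object; the grip force is fixed at half the most. Time passes only in rows, so rows that do not move let the fingers close. It gives the time, the measured TCP pose, the force, the opening and the grip force at its end, in the units of the state.
- bot.sense(): the state, without advancing time (a new reading comes with each control period).
- bot.camera(name): name is "scene" or "top" or "wrist"; returns a dict with "color" (384x512x3 uint8, blue, green, red), "z_map" (384x512 float32, m along the optical axis (not along the pixel's ray), 0 where there is no reading), "mtx" (3x3 intrinsics, pixels), "D" ([k1, k2, p1, p2, k3] as OpenCV has them; the pictures are not rectified), "cam_to_world" (4x4, takes a point from camera to world coordinates). Camera axes: x right, y up, looking along -z (the intrinsics and any distortion apply to the point x, -y, -z); pixel columns grow to the right and rows downward; lengths in m; the calibration is good to about 2 mm. A picture is of the moment at which its call begins.
- bot.hand_in(): hands the job in; it is judged then, once.
Trained networks look in the newest picture that a camera, given by its name, has taken for a name from the list of things; names that differ only in an ending like _2 or _b are one class to them, and where a whole thing is asked for, a point or a joint stands for the part that bears it (a point fixed in the world has none). Each returns a list of dicts, best first, with "conf" (0 to 1); they miss things now and then, are a little off and sometimes report something else, mostly with a low value. They report only what shows in the picture. A call takes as long as a camera call.
- bot.masks_of(camera, target): "pixels" (384x512 bool, what is visible of it).
- bot.pinpoint(camera, target): "centre" ([x, y, z] in m, in world coordinates, good to about 4 mm: a listed point, or the origin of a listed thing).
The state is a dict: "time": time; "q": joint angles; "qd": joint speeds; "joint_torque": joint torques, N m; "tcp_pos": TCP position; "eef_rot": TCP orientation; "force": force on the tool from outside, world axes, zero at the start; "torque": the same for the moment, N m; "gripper_width": opening from 0.0 (shut) to 1.0 (fully open); "grip_force": force on a finger pad.
Only numpy, scipy, OpenCV 4.12 (cv2) and the standard library are available. Lean on these libraries where they do the work, as an engineer would, in place of code of your own. Each camera call takes 0.05 s, during which the arm holds its last target. There are 200 camera calls.

### The job

Book out the parts for a kit: press the confirm key in front of the bin of long brass rods fully down, then the confirm key in front of the bin of short round brass bushes fully down, and then close the order by pushing down the raised end of the rocker on the order box until it has tipped right over. No flat plates are needed, so leave that bin's key alone, and do not lift, move or knock over the loose things on the bench.

Things in the scene. Friction and masses are not known exactly. Their poses are not given: they have to be found in the camera images.
- rods_bin: Fixed red open bin, 155 mm deep, 100 wide, 70 high, with eleven long brass rods (9 mm thick, 115 mm long). Before it a grey housing 62 x 62 mm, 34 high, with its confirm key. The 3 bins differ only in contents and stand in a row in any order. Origin on the bench; z up, x from key to bin; key centre at x = -85 mm, bin from -50 to +105 mm.
- rods_key_top (a point): Centre of the top face of the rods bin's confirm key: a white square cap 38 x 38 mm, its top 48 mm above the bench when up, 39 mm when fully down (5 mm proud of the housing). Moves with the key. x and y along the cap's sides, x towards the bin, z up.
- rods_key (a joint): Travel of that rods key in m: 0 up (as at the start), 0.009 fully down against its stop. It moves straight down, resists with about 4 N, does not spring back and stays where it is left.
- bushes_bin: Fixed red open bin, 155 mm deep, 100 wide, 70 high, with twenty short round brass bushes (16 mm diameter, upright). Before it a grey housing 62 x 62 mm, 34 high, with its confirm key. The 3 bins differ only in contents and stand in a row in any order. Origin on the bench; z up, x from key to bin; key centre at x = -85 mm, bin from -50 to +105 mm.
- bushes_key_top (a point): Centre of the top face of the bushes bin's confirm key: a white square cap 38 x 38 mm, its top 48 mm above the bench when up, 39 mm when fully down (5 mm proud of the housing). Moves with the key. x and y along the cap's sides, x towards the bin, z up.
- bushes_key (a joint): Travel of that bushes key in m: 0 up (as at the start), 0.009 fully down against its stop. It moves straight down, resists with about 4 N, does not spring back and stays where it is left.
- plates_bin: Fixed red open bin, 155 mm deep, 100 wide, 70 high, with three flat brass plates (100 x 62 mm, in a pile), not needed. Before it a grey housing 62 x 62 mm, 34 high, with its confirm key. The 3 bins differ only in contents and stand in a row in any order. Origin on the bench; z up, x from key to bin; key centre at x = -85 mm, bin from -50 to +105 mm.
- plates_key_top (a point): Centre of the top face of the plates bin's confirm key: a white square cap 38 x 38 mm, its top 48 mm above the bench when up, 39 mm when fully down (5 mm proud of the housing). Moves with the key. x and y along the cap's sides, x towards the bin, z up. Leave alone.
- plates_key (a joint): Travel of that plates key in m: 0 up (as at the start), 0.009 fully down against its stop. It moves straight down, resists with about 4 N, does not spring back and stays where it is left.
- order_box: Fixed low grey box 110 x 75 mm, 30 high, with a white rocker paddle (76 x 44 x 10 mm) pivoted across its middle 46 mm above the bench, between two small cheeks 50 mm high. Left or right of the row of bins, turned any way. Origin under its middle on the bench; z up, x along the paddle towards its raised end (three dark ribs on it).
- order_rocker_end (a point): Point on the top face of the rocker paddle, on its centre line 27 mm from the pivot, on the end that is raised at the start: the place to push. 56 mm above the bench at the start, 46 mm once tipped over. Moves with the rocker; its x and y axes match order_box at the start, x towards this end.
- order_rocker (a joint): Angle of the rocker in rad: 0 at the start (this end up, paddle 0.2 rad from level), 0.4 fully tipped the other way (this end down, against its stop). Stiff, about 0.06 N m (some 3 N at the push point), no spring: it stays where it is left.
- glue_bottle: Bystander: loose black glue bottle, white cap, 36 mm diameter, 110 mm tall, upright; origin under its middle.
- wood_block: Bystander: loose wooden offcut 40 x 120 x 22 mm (x, y, z), lying flat; origin at the middle of its underside.
- chassis_frame: Bystander: loose locomotive chassis, two upright steel side plates 160 mm long and 30 mm high, joined 48 mm apart by four brass cross rods; stands on the other side of the row of bins from the order box; origin at the middle of its underside, x lengthwise.

How it is judged (in metres and radians):
On the way, in this order (a step that is already met when the one before it is completed fails the run):
1. the rods key is fully down (7.5 of 9 mm or more) and the rocker not yet tipped (value of joint rods_key above 0.0075 m and value of joint order_rocker below 0.1 rad), for 0.2 s.
2. then the bushes key is fully down, the rocker not yet tipped (value of joint bushes_key above 0.0075 m and value of joint order_rocker below 0.1 rad), for 0.2 s.
3. then the rocker is tipped right over (0.34 of 0.4 rad or more) (value of joint order_rocker above 0.34 rad), for 0.2 s.
At the end, for the whole second after the job is handed in: rods and bushes keys down by at least 7.5 of 9 mm, rocker tipped to at least 0.34 of 0.4 rad, plates key down by less than 3 mm, every loose thing within 15 mm of where it stood (value of joint each of rods_key, bushes_key above 0.0075 m and value of joint order_rocker above 0.34 rad and value of joint plates_key below 0.003 m and distance of each of glue_bottle, wood_block, chassis_frame from where it was at the start of the episode below 0.015 m); the robot touches nothing.
It fails at once if the key of the plates bin is pressed (3 mm or more) (value of joint plates_key above 0.003 m).
It fails at once if a loose thing is lifted, knocked over or moved more than 15 mm (distance of any of glue_bottle, wood_block, chassis_frame from where it was at the start of the episode above 0.015 m or angle between glue_bottle's own z axis and vertical above 0.5 rad).
It also fails if it takes over 51 s, if anything falls off the work surface, if the arm or the gripper's body presses on something with over 40 N, if the wrist force passes 120 N, or if a joint passes its speed limit or range.

## Working session

There is one attempt and no reset: what is moved stays moved. The work goes in short steps, Python scripts to look and compute and a tool call to move; the robot and the scene stay as the last step left them, time stands still between calls to the robot, and variables do not carry over. Pictures are saved under pics/ and viewed, at most 10 in all, crops included, and the job is handed in when it is done.

Besides the shell and the picture viewer there is one more tool, called after "Emit:" as name([rows], argument=value, ...), one row to a line, values as JSON. servo_tool: Moves the arm, as the interface text tells. Its arguments: {"type":"object","properties":{"plan":{"type":"array"},"hand":{"type":"number"}},"required":["plan"]}

```bash
mkdir -p pics; python3 - <<'E'
from cell import bot
import cv2,numpy as np
s=bot.sense();print(s['time'],s['tcp_pos'],np.round(s['eef_rot'],3).tolist(),s['gripper_width'])
ims=[]
for c in ['scene','top']:
    p=bot.camera(c);ims.append(p['color'])
    for t in ['rods_key_top','bushes_key_top','plates_key_top','rods_bin','bushes_bin','plates_bin','order_box','order_rocker_end','glue_bottle','wood_block','chassis_frame']:
        print(c,t,[(np.round(r['centre'],3).tolist(),round(r['conf'],2)) for r in bot.pinpoint(c,t)][:2])
cv2.imwrite('pics/a.png',ims[0]);cv2.imwrite('pics/b.png',ims[1])
print(bot.sense()['time'])
E
```

```text
0.0 [0.13632817 0.55795285 0.24133827] [[-0.971, 0.237, -0.001], [0.237, 0.971, -0.002], [0.0, -0.002, -1.0]] 1.002128941395625
scene rods_key_top [([0.473, 0.203, 0.047], 0.63)]
scene bushes_key_top [([0.508, -0.007, 0.051], 0.6), ([0.693, 0.331, 0.0], 0.59)]
scene plates_key_top [([0.497, -0.184, 0.045], 0.66)]
scene rods_bin [([0.555, 0.189, 0.004], 0.89), ([0.435, 0.378, 0.057], 0.36)]
scene bushes_bin [([0.592, -0.014, -0.004], 0.95), ([0.558, 0.186, 0.003], 0.71)]
scene plates_bin [([0.584, -0.192, 0.0], 0.83)]
scene order_box [([0.443, 0.353, -0.004], 0.96)]
scene order_rocker_end [([0.435, 0.379, 0.059], 0.88)]
scene glue_bottle [([0.694, 0.334, 0.0], 0.68)]
scene wood_block []
scene chassis_frame [([0.48, -0.354, 0.006], 0.83)]
top rods_key_top [([0.47, 0.206, 0.05], 0.48)]
top bushes_key_top [([0.51, -0.004, 0.05], 0.63)]
top plates_key_top [([0.495, -0.187, 0.045], 0.64)]
top rods_bin [([0.557, 0.19, 0.0], 0.97)]
top bushes_bin [([0.595, -0.013, 0.001], 0.79)]
top plates_bin [([0.584, -0.184, 0.004], 0.73)]
top order_box [([0.445, 0.359, 0.0], 0.58), ([0.554, 0.191, -0.002], 0.48)]
top order_rocker_end [([0.438, 0.378, 0.056], 0.82), ([0.446, 0.358, 0.001], 0.67)]
top glue_bottle [([0.695, 0.333, -0.0], 0.83), ([0.585, -0.185, 0.007], 0.35)]
top wood_block [([0.688, -0.389, -0.0], 0.57)]
top chassis_frame [([0.48, -0.35, -0.002], 0.86), ([0.505, -0.0, 0.05], 0.74)]
1.2
```

View pics/a.png

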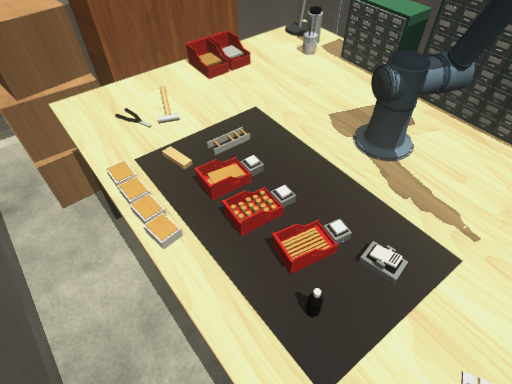

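View pics/b.png

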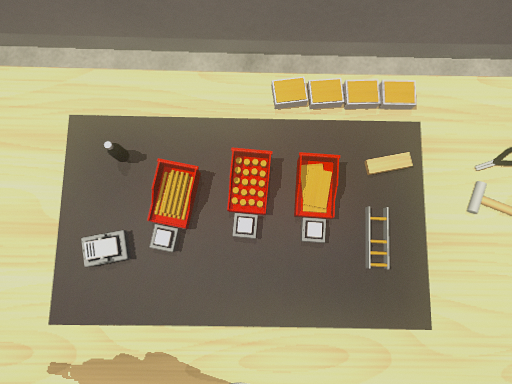

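The rods bin is on the left (top view, key near px 164,238), bushes in the middle (245,226) and plates on the right (314,230). The rocker's ribs are at its +y end (about 92,250). The bottle, chassis and wooden block are all clear of the path. I'll move above the rods key with the gripper shut.

Emit:
servo_tool([
  [-3.4,-2.2,1.2,0],
  [-3.4,-2.2,1.2,0],
  [-3.4,-2.2,1.2,0],
  [-3.4,-2.2,1.2,0],
  [-3.4,-2.2,1.2,0],
  [-3.4,-2.2,1.2,0],
  [-3.4,-2.2,1.2,0],
  [-3.4,-2.2,1.2,0],
  [-3.4,-2.2,1.2,0],
  [-3.4,-2.2,1.2,0],
  [-3.4,-2.2,1.2,0],
  [-3.4,-2.2,1.2,0],
  [0,0,0,0],
  [0,0,0,0],
  [0,0,0,0],
  [0,0,0,0],
], hand=0)

```text
time: 3.2
tcp_pos: [0.4698, 0.206, 0.0987]
eef_rot: [[-0.972, 0.236, 0.0], [0.236, 0.972, 0.0], [-0.0, 0.0, -1.0]]
force: [-0.3, 0.2, -0.3]
gripper_width: -0.002
grip_force: 0.0
```

Emit:
servo_tool([
  [0,0,1.5,0],
  [0,0,1.5,0],
  [0,0,0.5,0],
  [0,0,0.3,0],
  [0,0,0.3,0],
  [0,0,0.3,0],
  [0,0,0.2,0],
  [0,0,0.2,0],
  [0,0,0,0],
  [0,0,0,0],
])

```text
time: 4.45
tcp_pos: [0.471, 0.2055, 0.0504]
eef_rot: [[-0.971, 0.237, 0.001], [0.237, 0.971, 0.001], [-0.001, 0.001, -1.0]]
force: [0.4, 0.3, 0.1]
gripper_width: -0.002
grip_force: 0.0
```

Emit:
servo_tool([
  [0,0,0.1,0],
  [0,0,0,0],
])

```text
time: 4.7
tcp_pos: [0.471, 0.2055, 0.05]
eef_rot: [[-0.971, 0.238, 0.002], [0.238, 0.971, 0.001], [-0.001, 0.001, -1.0]]
force: [-1.3, -0.6, 5.4]
gripper_width: -0.002
grip_force: 2.6
```

Emit:
servo_tool([
  [0,0,0.1,0],
  [0,0,0,0],
])

```text
time: 4.95
tcp_pos: [0.471, 0.2055, 0.0499]
eef_rot: [[-0.971, 0.237, 0.002], [0.237, 0.971, 0.001], [-0.002, 0.001, -1.0]]
force: [-3.4, -0.9, 13.2]
gripper_width: -0.003
grip_force: 6.5
```

The key is on its stop: z stalled at TCP 0.050 as the force rose to 13 N. Next is the bushes key.

Emit:
servo_tool([
  [0,0,-1,0],
  [0,0,-2.5,0],
  [0,0,-2.5,0],
  [-1.1,-2.45,0,0],
  [-1.1,-2.45,0,0],
  [-1.1,-2.45,0,0],
  [-1.1,-2.45,0,0],
  [-1.1,-2.45,0,0],
  [-1.1,-2.45,0,0],
  [-1.1,-2.45,0,0],
  [-1.1,-2.45,0,0],
  [0,0,0,0],
  [0,0,0,0],
  [0,0,0,0],
])

```text
time: 6.7
tcp_pos: [0.5089, -0.0052, 0.1083]
eef_rot: [[-0.972, 0.236, -0.0], [0.236, 0.972, 0.0], [0.0, 0.0, -1.0]]
force: [-0.2, 0.4, 0.4]
gripper_width: -0.002
grip_force: 0.0
```

Emit:
servo_tool([
  [0,0,1.5,0],
  [0,0,1.5,0],
  [0,0,1.5,0],
  [0,0,0.3,0],
  [0,0,0.3,0],
  [0,0,0.3,0],
  [0,0,0.2,0],
  [0,0,0.2,0],
  [0,0,0.1,0],
  [0,0,0.1,0],
  [0,0,0,0],
  [0,0,0,0],
])

```text
time: 8.2
tcp_pos: [0.5092, -0.0061, 0.0499]
eef_rot: [[-0.971, 0.237, 0.001], [0.237, 0.971, -0.0], [-0.001, 0.0, -1.0]]
force: [-8.1, 1.9, 17.8]
gripper_width: 0.003
grip_force: 8.7
```

Emit:
servo_tool([
  [0,0,-1,0],
  [0,0,-3,0],
  [0,0,-3,0],
  [1.6,3.6,0,0],
  [1.6,3.6,0,0],
  [1.6,3.6,0,0],
  [1.6,3.6,0,0],
  [1.6,3.6,0,0],
  [1.6,3.6,0,0],
  [1.6,3.6,0,0],
  [1.6,3.6,0,0],
  [1.6,3.6,0,0],
  [1.6,3.6,0,0],
  [0,0,0,0],
  [0,0,0,0],
  [0,0,0,0],
])

```text
time: 10.2
tcp_pos: [0.4396, 0.3808, 0.1183]
eef_rot: [[-0.971, 0.239, 0.0], [0.239, 0.971, -0.0], [-0.0, -0.0, -1.0]]
force: [-0.7, -0.2, -0.5]
gripper_width: -0.0
grip_force: 0.0
```

```bash
python3 - <<'E'
from cell import bot
import cv2,numpy as np
for c in ['wrist','top','scene']:
    p=bot.camera(c)
    if c=='wrist': cv2.imwrite('pics/c.png',p['color'])
    for t in ['rods_key_top','bushes_key_top','plates_key_top','order_box','order_rocker_end']:
        print(c,t,[(np.round(r['centre'],3).tolist(),round(r['conf'],2)) for r in bot.pinpoint(c,t)][:2])
print(bot.sense()['tcp_pos'])
E
```

```text
wrist rods_key_top [([0.478, 0.207, 0.037], 0.57)]
wrist bushes_key_top []
wrist plates_key_top []
wrist order_box [([0.442, 0.352, 0.001], 0.66)]
wrist order_rocker_end [([0.441, 0.384, 0.058], 0.73)]
top rods_key_top [([0.47, 0.206, 0.042], 0.66)]
top bushes_key_top [([0.504, -0.004, 0.042], 0.45)]
top plates_key_top [([0.494, -0.186, 0.044], 0.48)]
top order_box [([0.444, 0.354, -0.002], 0.89)]
top order_rocker_end [([0.438, 0.379, 0.054], 0.77)]
scene rods_key_top [([0.473, 0.203, 0.038], 0.48)]
scene bushes_key_top [([0.592, -0.012, -0.008], 0.49), ([0.586, -0.188, 0.0], 0.19)]
scene plates_key_top [([0.494, -0.187, 0.045], 0.49)]
scene order_box [([0.442, 0.353, -0.0], 0.57)]
scene order_rocker_end [([0.437, 0.379, 0.056], 0.69)]
[0.43919324 0.38167608 0.11830683]
```

View pics/c.png

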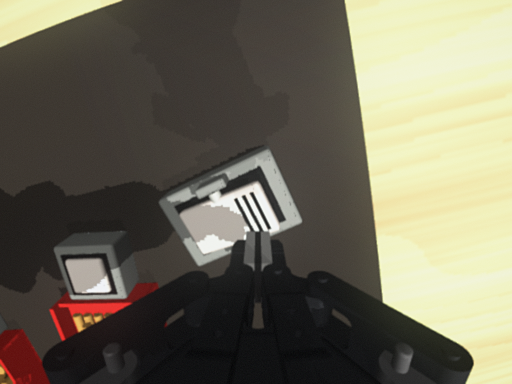

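Both keys read about 40 mm high, so they are down. The wrist view shows the rocker's ribs (about px 255,210) right by the fingertips, and the networks put the push point within 4 mm of the TCP. I'll press it.

Emit:
servo_tool([
  [0,0,1.5,0],
  [0,0,1.5,0],
  [0,0,1.3,0],
  [0,0,0.3,0],
  [0,0,0.2,0],
  [0,0,0.2,0],
  [0,0,0.2,0],
  [0,0,0.2,0],
  [0,0,0.2,0],
  [0,0,0.2,0],
  [0,0,0,0],
  [0,0,0,0],
])

```text
time: 12.6
tcp_pos: [0.4396, 0.3819, 0.0605]
eef_rot: [[-0.971, 0.238, 0.001], [0.238, 0.971, 0.0], [-0.001, 0.001, -1.0]]
force: [-0.5, 3.3, 3.0]
gripper_width: 0.004
grip_force: 1.6
```

Emit:
servo_tool([
  [0,0,0.1,0],
  [0,0,0,0],
])

```text
time: 12.85
tcp_pos: [0.4395, 0.382, 0.0595]
eef_rot: [[-0.971, 0.238, 0.001], [0.238, 0.971, 0.001], [-0.0, 0.001, -1.0]]
force: [0.6, 3.9, 2.5]
gripper_width: -0.002
grip_force: 1.8
```

Emit:
servo_tool([
  [0,0,0.1,0],
  [0,0,0,0],
])

```text
time: 13.1
tcp_pos: [0.4395, 0.3818, 0.0584]
eef_rot: [[-0.971, 0.237, 0.0], [0.237, 0.971, 0.0], [-0.0, 0.001, -1.0]]
force: [-0.3, 2.9, 2.8]
gripper_width: -0.002
grip_force: 1.9
```

Still moving; continue in small steps until it stalls.

Emit:
servo_tool([
  [0,0,0.1,0],
  [0,0,0,0],
])

```text
time: 13.35
tcp_pos: [0.4395, 0.3819, 0.0577]
eef_rot: [[-0.971, 0.237, 0.001], [0.237, 0.971, 0.001], [-0.0, 0.001, -1.0]]
force: [0.1, 3.0, 5.3]
gripper_width: -0.002
grip_force: 3.0
```

Emit:
servo_tool([
  [0,0,0.1,0],
  [0,0,0,0],
])

```text
time: 13.6
tcp_pos: [0.4395, 0.382, 0.0574]
eef_rot: [[-0.971, 0.237, 0.001], [0.237, 0.971, 0.001], [-0.001, 0.001, -1.0]]
force: [-1.4, 2.2, 10.3]
gripper_width: -0.0
grip_force: 5.3
```

Emit:
servo_tool([
  [0,0,0.1,0],
  [0,0,0,0],
])

```text
time: 13.85
tcp_pos: [0.4396, 0.382, 0.0572]
eef_rot: [[-0.971, 0.237, 0.002], [0.237, 0.971, 0.001], [-0.001, 0.001, -1.0]]
force: [-2.3, 1.9, 15.5]
gripper_width: 0.002
grip_force: 7.8
```

It has stalled at z 0.057 with 15 N, which matches the expected stop. I'll lift away and check.

Emit:
servo_tool([
  [0,0,-1,0],
  [0,0,-3,0],
  [0,0,-4,0],
  [0,0,-4,0],
  [3,0,0,0],
  [3,0,0,0],
  [0,0,0,0],
  [0,0,0,0],
  [0,0,0,0],
])

```text
time: 14.98
tcp_pos: [0.3816, 0.3953, 0.1749]
eef_rot: [[-0.971, 0.238, -0.0], [0.238, 0.971, -0.001], [-0.0, -0.001, -1.0]]
force: [0.2, 0.0, -0.2]
gripper_width: -0.001
grip_force: 0.0
```

```bash
python3 - <<'E'
from cell import bot
import cv2,numpy as np
for c in ['wrist','top','scene']:
    p=bot.camera(c)
    if c=='wrist': cv2.imwrite('pics/d.png',p['color'])
    for t in ['rods_key_top','bushes_key_top','plates_key_top','order_rocker_end','glue_bottle','wood_block','chassis_frame']:
        print(c,t,[(np.round(r['centre'],3).tolist(),round(r['conf'],2)) for r in bot.pinpoint(c,t)][:1])
    # measured heights
    for P in [(.471,.2055,.04),(.508,-.0055,.04),(.439,.381,.046),(.4465,.328,.05)]:
        T=np.linalg.inv(p['cam_to_world'])@np.r_[P,1]
        if T[2]>=0: continue
        uv=cv2.projectPoints(np.array([[T[0],-T[1],-T[2]]]),np.zeros(3),np.zeros(3),p['mtx'],np.array(p['D']))[0].ravel()
        u,v=np.round(uv).astype(int)
        if 0<=u<512 and 0<=v<384:
            d=np.median(p['z_map'][v-1:v+2,u-1:u+2]);k=d/-T[2]
            print('  ',P,u,v,np.round((p['cam_to_world']@np.r_[T[:3]*k,1])[:3],4))
s=bot.sense();print(s['tcp_pos'],s['time'])
E
```

```text
wrist rods_key_top [([0.477, 0.208, 0.038], 0.76)]
wrist bushes_key_top [([0.511, -0.006, 0.039], 0.8)]
wrist plates_key_top []
wrist order_rocker_end [([0.438, 0.381, 0.044], 0.96)]
wrist glue_bottle []
wrist wood_block []
wrist chassis_frame []
   (0.471, 0.2055, 0.04) 123 290 [0.4718 0.2044 0.0386]
   (0.508, -0.0055, 0.04) 3 335 [ 0.5091 -0.0079  0.0385]
   (0.439, 0.381, 0.046) 256 240 [0.3712 0.3985 0.1793]
   (0.4465, 0.328, 0.05) 211 258 [0.4431 0.3301 0.0562]
top rods_key_top [([0.468, 0.202, 0.041], 0.5)]
top bushes_key_top [([0.506, -0.003, 0.044], 0.5)]
top plates_key_top [([0.494, -0.183, 0.046], 0.68)]
top order_rocker_end [([0.435, 0.38, 0.044], 0.75)]
top glue_bottle [([0.556, 0.188, -0.002], 0.58)]
top wood_block [([0.683, -0.388, -0.002], 0.94)]
top chassis_frame [([0.48, -0.351, 0.002], 0.94)]
   (0.471, 0.2055, 0.04) 162 237 [0.4711 0.206  0.038 ]
   (0.508, -0.0055, 0.04) 245 224 [ 0.5083 -0.0054  0.0354]
   (0.439, 0.381, 0.046) 90 249 [0.439  0.3812 0.0455]
   (0.4465, 0.328, 0.05) 111 246 [0.4465 0.3261 0.055 ]
scene rods_key_top [([0.476, 0.205, 0.039], 0.71)]
scene bushes_key_top [([0.506, -0.007, 0.038], 0.51)]
scene plates_key_top []
scene order_rocker_end [([0.435, 0.381, 0.046], 0.67)]
scene glue_bottle [([0.698, 0.333, -0.0], 0.78)]
scene wood_block [([0.684, -0.388, -0.004], 0.68)]
scene chassis_frame [([0.482, -0.356, 0.005], 0.87)]
   (0.471, 0.2055, 0.04) 338 227 [0.4706 0.2052 0.0394]
   (0.508, -0.0055, 0.04) 282 191 [ 0.5065 -0.0071  0.0376]
   (0.439, 0.381, 0.046) 394 261 [0.4391 0.381  0.0461]
   (0.4465, 0.328, 0.05) 377 248 [0.4506 0.3296 0.0557]
[0.38090416 0.39588394 0.17529714] 16.175
```

View pics/d.png

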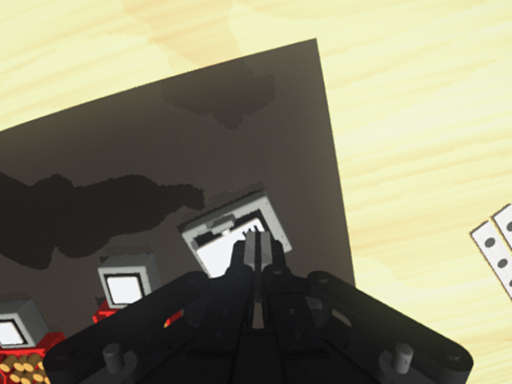

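The wrist view shows both pressed caps low (px 125,290 and 8,333) and the rocker behind the fingers. Measured heights are about 39 mm for both keys, 46 mm at the rocker's pushed end and 56 mm at its other end, so it has fully tipped. The arm is clear of everything.

```bash
python3 -c "
from cell import bot
print(bot.hand_in())"
```

```text
the job is handed in; nothing more can be done
None
```

The rods key and then the bushes key were pressed fully down, the rocker was tipped right over, and the job is handed in; the plates key and loose things were left alone, though no verdict came back.

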